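# Rack the baking sheet above what stands in the rack

### The job

Put the small baking sheet into the steel rack, grip towards you, on the lowest pair of rails on which it clears the thing standing in the rack, so that the rails above stay free. Feed its rear end into both rails, then push it fully home until its front end drops behind the little stops at the front of the rails. The rack is only standing on the worktop: do not shove it from its place, and do not disturb the tin, the tumbler or the jar.

Things in the scene. Friction and masses are not known exactly. Their poses are not given: they have to be found in the camera images.
- sheet: Aluminium baking sheet, 200 mm long (x) x 170 wide (y), 0.25 to 0.4 kg. Origin: centre of its underside; x runs from the grip end (front) to the plain end (rear), z up. Pan 178 x 148 mm, 24 deep; round its top a flat rim 12 mm wide, 4 mm thick (z 20 to 24), reaching x +-100 and y +-85, rear corners cut. The side rims ride on the rails.
- sheet_grip (a point): Centre of the sheet's black upright grip: block 14 mm thick (x), 70 wide (y), 32 tall, on the middle of the front rim, at x -97, z +40 mm from the sheet's origin; front face at x -104. Held from above, fingers closing along the sheet's x, one finger stands over the rim, whose top is 16 mm below this point.
- sheet_front_left (a point): Underside of the sheet's left rim near the front, at x -90, y +79, z +20 mm from its origin; at home it lies on the ledge.
- sheet_front_right (a point): The same on the right, at x -90, y -79, z +20 mm.
- sheet_rear (a point): Underside of the sheet's rear rim at mid-width, at x +94, y 0, z +20 mm from its origin.
- rack: Loose free-standing steel rack, 3 kg on four rubber feet, 230 mm deep (x), 203 wide (y), 258 tall. Origin: its centre at worktop height; x runs from its open mouth to its back, z up. Three pairs of rails along x, ledge tops at z 75, 125 and 175 mm. Sheet at home: its origin at rack x 0 (+-2), y 0 (+-4), 20 mm below the ledge top. Some 14 N or more on the stopped sheet shifts the rack.
- rack_low_rails (a point): Middle of the lowest rail pair at ledge-top height (rack x 0, y 0, z 75 mm; axes as the rack); the other pairs are alike, 50 and 100 mm higher. Ledges at |y| 77 to 89, x -112 to +102, where end stops stand (|y| 58 to 90); side webs at |y| 89. A keeper strip 11 mm above it runs from x -70 to the back, its lip flaring up 7 mm to x -86; ahead of it the ledge is open above.
- rack_stops (a point): Mid-way between the two stop lugs of the lowest pair, on the ledge top (rack x -102.5, y 0, z 75 mm). Every ledge has such a lug, 4 mm high, ramped in front, x -108.5 to -102.5. The rim slides over the lugs; at home the sheet's front end drops 4 mm behind them.
- rack_bar (a point): Middle of the 10 mm round bar across the top of the rack's mouth (rack x -88, y 0, z 253 mm). An upright hand cannot follow the grip under it for the last 40 mm or more; a closed gripper tilted forwards by 30 to 45 degrees can push the grip's front face all the way.
- tin: Low round food tin, 86 mm diameter, 40 mm tall. Origin: centre of its underside. One of tin, tumbler and jar stands in the middle of the rack, under the rails; the other two stand on the worktop. Under the sheet: clears it from the lowest rails (75 mm) up.
- tumbler: Clear water glass, 81 mm diameter, 91 mm tall. Origin: centre of its underside. If it stands in the rack, the middle rails (125 mm) are the lowest that clear it.
- clip_jar: Clip-top storage jar of clear glass, about 97 mm across, 142 mm tall. Origin: centre of its underside. If it stands in the rack, only the top rails (175 mm) clear it.
There are look-alikes about, which are no part of the job. There is more than one size of the tin; the one meant has the size given above.

How it is judged:
By the outcome, as a careful person would: the job done as asked, in the order asked, and still so for the second after the job is handed in, with the robot touching nothing.
It also fails if it takes over 72 s, if anything falls off the work surface, if the arm or the gripper's body presses on something with over 40 N, if the wrist force passes 120 N, or if a joint passes its speed limit or range.

### The arm

A 6-joint arm with a two-finger parallel gripper is mounted at the origin on a cart in front of the work surface, level with it; the furniture and walls round the work are solid. World frame = base frame: x ahead of the robot, y to its left, z up, the work surface at z = 0. Lengths are in m, angles in rad, forces in N, time in s.
With the tool pointing down it reaches from about 0.25 to 0.725 m from the base axis. Payload 4 kg.
Tool frame: the origin (TCP) lies at the very end of the fingers, on their centre line; the grasp point (between the pads) lies behind it (arm.hold_point_z is the z of the grasp point in the tool frame, in m); z points along the fingers, y is the line along which they close (so a half turn about z gives the same grasp; the last joint's range is limited). The gripper opens to 85 mm and grips with 20 to 120 N. Pads are 22 mm wide; open, the fingers measure 114 mm over their backs; the gripper's body (76 mm by 85 mm) begins 54 mm behind the grasp point. The pads swing forward as they close: fully open they stand 13 mm farther back than shut.
Start: joints at [1.154, 0.241, 0.005, 1.335, 0, 1.571], TCP at [0.202, 0.457, 0.231] pointing down, gripper open.
Joint ranges: [-2.72, 2.72], [-1.05, 1.87], [-1.09, 1.28], [-1.99, 2.15], [-1.42, 1.44], [-3.14, 3.14]. Speed limits (rad/s): [2.79, 2.79, 3.14, 3.14, 3.14, 3.14].

### API

Orientations are given as a unit quaternion [x, y, z, w].
In Python, from plant import arm gives the robot as it stands.
- The arm moves only by the tool step_arm, never from a script. Its argument "rows" is a list of rows, each a list of 4 numbers: the shift along the tool's x, y, z in mm, then the turn about the tool's z in degrees. A call has 1 to 10 rows; each row shifts and turns the commanded pose from where the row before left it, along the tool's axes as they then stand; what a row does not reach is not made up. A row lasts 1/12 s, in which the tool goes at most 41.7 mm and 7.16 degrees, less where a joint would pass 70% of its speed; a pose out of reach is approached as far as the arm can. A call is refused whole if a number of a shift passes 41.7 or a number of a turn 7.16, either way. A call with a gripper value outside its range is refused whole. "grip" is the opening, from -1 (shut) to 1 (fully open), so that 0 is half open, set as the call begins (left out, the last holds). The fingers move at their own pace and stop on an object; "newtons" is the grip in N (left out, the last holds). Time passes only in rows, so rows that do not move let the fingers close. It gives the time, the measured TCP pose, the force, the opening and the grip force at its end, in the units of the state.
- arm.read_state(): the state, without advancing time (a new reading comes with each control period).
- arm.get_image(name): name is "scene" or "top" or "wrist"; returns a dict with "color" (420x560x3 uint8, red, green, blue), "camera_matrix" (3x3 intrinsics, pixels), "rvec" (rotation vector, rad) and "tvec" (3), from world to camera coordinates, as OpenCV has them; the wrist camera has in their place "mount" (4x4, takes a point from camera to tool coordinates, whose origin is the TCP and whose axes are the flange's). Camera axes: x right, y down, z forward; pixel columns grow to the right and rows downward; lengths in m; the calibration is good to about 2 mm. A picture is of the moment at which its call begins: read the wrist's pose just before it. There is no depth.
- arm.close_job(): hands the job in; it is judged then, once.
The state is a dict: "time_s": time; "joints": joint angles; "joint_vel": joint speeds; "joint_torque": joint torques, N m; "tcp_pos": TCP position; "eef_rot": TCP orientation; "force": force on the tool from outside, world axes, zero at the start; "torque": the same for the moment, N m; "finger_gap": finger opening in m; "gripper_force": force on a finger pad.
Only numpy, scipy, OpenCV 4.12 (cv2) and the standard library are available. Lean on these libraries where they do the work, as an engineer would, in place of code of your own. Each camera call takes 0.05 s, during which the arm holds its last target. There are 200 camera calls.

## Working session

There is one attempt and no reset: what is moved stays moved. The work goes in short steps, Python scripts to look and compute and a tool call to move; the robot and the scene stay as the last step left them, time stands still between calls to the robot, and variables do not carry over. Pictures are saved under pics/ and viewed, at most 10 in all, crops included, and the job is handed in when it is done.

Besides the shell and the picture viewer there is one more tool, called after "Request:" as a command line: name --pt "numbers of a row" for each row, then --argument value for the rest. step_arm: Moves the arm, as the interface text tells. Its arguments: {"type":"object","properties":{"rows":{"type":"array","items":{"type":"array","items":{"type":"number"}}},"grip":{"type":"number"},"newtons":{"type":"number"}},"required":["rows"]}

```bash
mkdir -p pics; ls; cat > h.py <<'E'
import numpy as np, cv2
from scipy.spatial.transform import Rotation as R
from plant import arm
def cam(im):
    Rm=cv2.Rodrigues(np.array(im["rvec"],float))[0]; t=np.array(im["tvec"],float).ravel()
    return np.array(im["camera_matrix"],float),Rm,t
def plane(im,uv,z):
    K,Rm,t=cam(im); d=Rm.T@np.linalg.inv(K)@np.array([uv[0],uv[1],1.]); c=-Rm.T@t
    return c+d*(z-c[2])/d[2]
def proj(im,p):
    K,Rm,t=cam(im); q=K@(Rm@np.array(p,float)+t); return q[:2]/q[2]
def save(im,name,s=1.0,crop=None):
    c=im["color"][:,:,::-1]
    if crop: x0,y0,x1,y1=crop; c=c[y0:y1,x0:x1]
    cv2.imwrite("pics/"+name,cv2.resize(c,None,fx=s,fy=s,interpolation=cv2.INTER_CUBIC))
E
python3 - <<'E'
from h import *
import pickle
s=arm.read_state(); print({k:np.round(v,3) for k,v in s.items()}, arm.hold_point_z)
ims={n:arm.get_image(n) for n in("scene","top")}
pickle.dump(ims,open("a.pkl","wb"))
for n in ims:
    save(ims[n],n+"0.png",1.4); K,Rm,t=cam(ims[n]); print(n,np.round(-Rm.T@t,3),np.round(K,0).tolist(),np.round(Rm,2).tolist())
E
```

```text
pics
{'time_s': np.float64(0.0), 'joints': array([1.154, 0.241, 0.004, 1.335, 0.   , 1.571]), 'joint_vel': array([-0.001, -0.001, -0.001,  0.001,  0.   , -0.001]), 'joint_torque': array([-1.0000e-03, -3.7232e+01,  2.5241e+01,  1.7000e-02, -0.0000e+00,
       -0.0000e+00]), 'tcp_pos': array([0.202, 0.457, 0.23 ]), 'eef_rot': array([ 0.207,  0.978, -0.001, -0.   ]), 'force': array([-0.261, -0.698,  0.523]), 'torque': array([-0.037, -0.045, -0.012]), 'gripper_force': np.float64(0.0), 'finger_gap': np.float64(0.085)} -0.0187
scene [-0.218 -0.266  0.609] [[390.0, 0.0, 285.0], [0.0, 390.0, 209.0], [0.0, 0.0, 1.0]] [[0.17, -0.99, -0.02], [-0.46, -0.06, -0.88], [0.87, 0.16, -0.47]]
top [ 0.438 -0.116  1.535] [[481.0, 0.0, 275.0], [0.0, 481.0, 209.0], [0.0, 0.0, 1.0]] [[-0.0, -1.0, 0.02], [-0.99, 0.0, -0.11], [0.11, -0.02, -0.99]]
```

View pics/scene0.png

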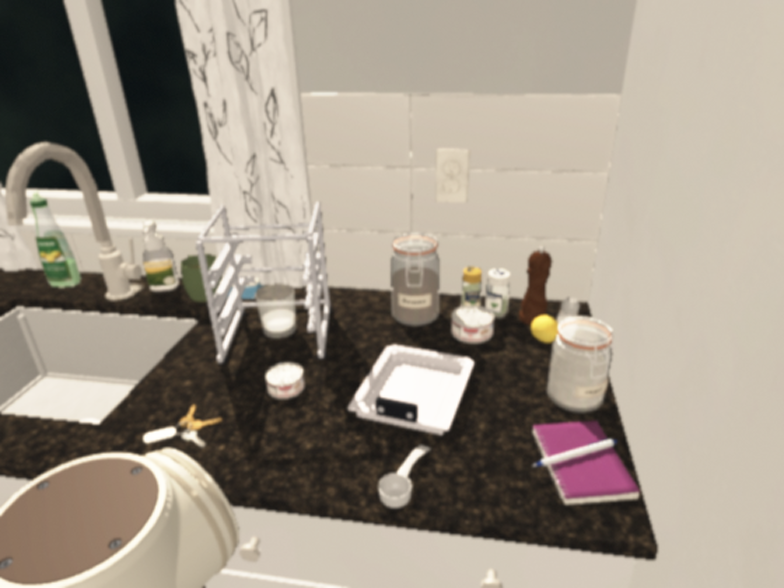

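View pics/top0.png

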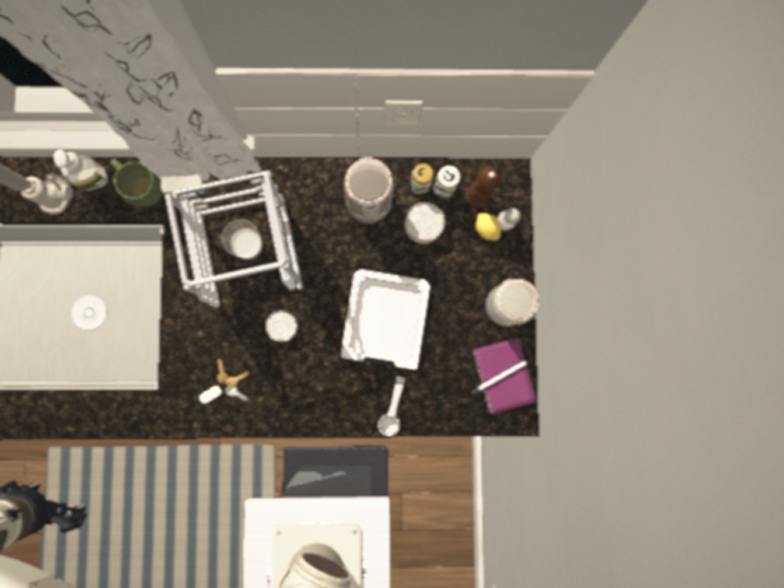

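```bash
python3 - <<'E'
from h import *
import pickle
ims=pickle.load(open("a.pkl","rb"))
S=ims["scene"]["color"][:,:,::-1];T=ims["top"]["color"][:,:,::-1]
a=cv2.resize(S[135:320,130:350],(440,370),interpolation=3)
a2=cv2.resize(T[185:270,235:315],(352,370),interpolation=3)
b=cv2.resize(T[115:220,110:220],(0,0),fx=2.2,fy=2.2,interpolation=3)
c=cv2.resize(S[240:310,245:345],(0,0),fx=3.3,fy=3.3,interpolation=3)
W=np.zeros((601,792,3),np.uint8); W[:370,:440]=a; W[:370,440:792]=a2
W[370:370+b.shape[0],:b.shape[1]]=b; W[370:601,300:300+c.shape[1]]=c
cv2.imwrite("pics/m1.png",W[:600])
E
```

```text
(no output)
```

View pics/m1.png

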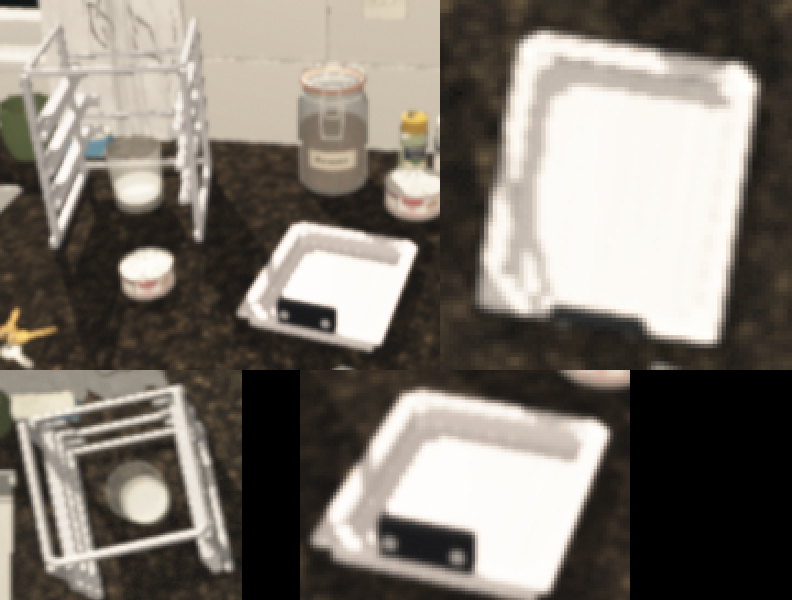

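```bash
python3 - <<'E'
from h import *
import pickle
ims=pickle.load(open("a.pkl","rb"))
T=ims["top"];S=ims["scene"]
g=cv2.cvtColor(T["color"],cv2.COLOR_RGB2GRAY)
m=(g>115).astype(np.uint8); m[:,:235]=0;m[:,315:]=0;m[:185]=0;m[266:]=0
m=cv2.morphologyEx(m,cv2.MORPH_OPEN,np.ones((3,3)))
c=max(cv2.findContours(m,0,2)[0],key=cv2.contourArea)
P=np.array([plane(T,p[0],.024)[:2] for p in cv2.convexHull(c)],np.float32)*1000
r=cv2.minAreaRect(P); print("sheet",r, np.round(cv2.boxPoints(r),1).tolist())
# grip front face in scene: dark blob
gs=cv2.cvtColor(S["color"],cv2.COLOR_RGB2GRAY)
m=(gs<70).astype(np.uint8); x0,y0,x1,y1=262,276,305,305
sub=m[y0:y1,x0:x1]; n,l,st,ce=cv2.connectedComponentsWithStats(sub); print(st.tolist(),np.round(ce+[x0,y0],1).tolist())
# rack top frame from clicks
for nm,u in dict(fl=(132.7,202.3),fr=(203.2,188.6),bl=(119.1,137.7),br=(192.7,123.2)).items(): print(nm,np.round(plane(T,u,.253)*1000))
# tumbler base/ tin
b=cv2.resize(T["color"][112:222,108:222,::-1],None,fx=5.2,fy=5.2,interpolation=3)
s=cv2.resize(S["color"][140:260,138:242,::-1],None,fx=5.0,fy=5.0,interpolation=3)
cv2.imwrite("pics/r1.png",b); cv2.imwrite("pics/r2.png",s)
E
```

```text
sheet ((550.505615234375, -153.93759155273438), (178.4544219970703, 206.87078857421875), 80.73956298828125) [[434.1000061035156, -225.39999389648438], [638.2000122070312, -258.6000061035156], [667.0, -82.5], [462.79998779296875, -49.20000076293945]]
[[0, 0, 43, 29, 939], [7, 9, 28, 16, 253], [0, 24, 20, 5, 55]] [[283.8, 288.7], [283.0, 291.9], [268.9, 302.8]]
fl [601. 231. 253.]
fr [638.  44. 253.]
bl [777. 273. 253.]
br [818.  75. 253.]
```

View pics/r1.png

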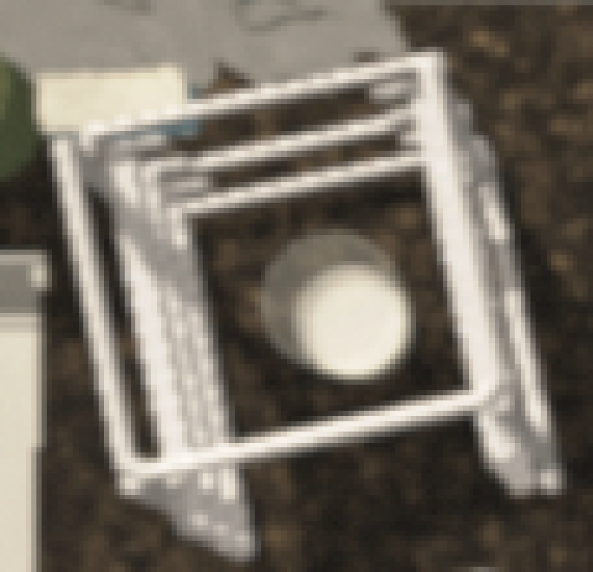

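View pics/r2.png

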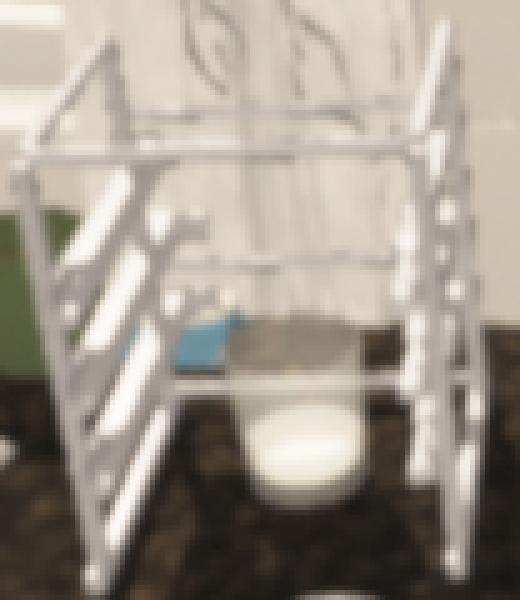

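The tumbler (plain glass, no clip, at scene px ~(197,218)) stands in the rack, so the middle rails (125 mm) are the ones. The other candidates are the jars at scene px (296,200) and (414,260), and the tins at (204,272) and (337,232), all outside the rack. The sheet is at scene px ~(296,278), with its black grip at (283,292) towards the robot. Next I move to hover over the grip.

Request:
step_arm --pt "0 0 0 7" --pt "0 0 0 7" --pt "0 0 0 7" --pt "0 0 0 7" --pt "0 0 0 7" --pt "0 0 0 7" --pt "0 0 0 7" --pt "0 0 0 7" --pt "0 0 0 7" --pt "0 0 0 7"

```text
time_s: 0.93
tcp_pos: [0.2023, 0.4568, 0.2308]
eef_rot: [0.733, 0.681, -0.001, 0.0]
force: [0.2, 0.2, 1.4]
finger_gap: 0.0852
gripper_force: 0.0
```

Request:
step_arm --pt "0 0 0 5.5" --pt "-27 17 3 0" --pt "-27 17 3 0" --pt "-27 17 3 0" --pt "-27 17 3 0" --pt "-27 17 3 0" --pt "-27 17 3 0" --pt "-27 17 3 0" --pt "-27 17 3 0" --pt "-27 17 3 0"

```text
time_s: 1.77
tcp_pos: [0.3137, 0.1909, 0.2039]
eef_rot: [0.762, 0.647, -0.0, -0.0]
force: [0.1, 1.5, -0.2]
finger_gap: 0.0858
gripper_force: 0.0
```

Request:
step_arm --pt "-27 17 3 0" --pt "-27 17 3 0" --pt "-27 17 3 0" --pt "-27 17 3 0" --pt "-27 17 3 0" --pt "-27 17 3 0" --pt "-27 17 3 0" --pt "-27 17 3 0" --pt "-27 17 3 0" --pt "-27 17 3 0"

```text
time_s: 2.6
tcp_pos: [0.4375, -0.1032, 0.1738]
eef_rot: [0.763, 0.647, -0.0, -0.0]
force: [1.1, 1.1, 0.6]
finger_gap: 0.0853
gripper_force: 0.0
```

```bash
cat >> h.py <<'E'
def wr():
    s=arm.read_state(); im=arm.get_image("wrist"); M=np.eye(4); M[:3,:3]=R.from_quat(s["eef_rot"]).as_matrix(); M[:3,3]=s["tcp_pos"]
    C=M@np.array(im["mount"],float); Rm=C[:3,:3].T; im["rvec"]=cv2.Rodrigues(Rm)[0]; im["tvec"]=-Rm@C[:3,3]
    return s,im
def ang(s): v=R.from_quat(s["eef_rot"]).as_matrix()[:,1]; return np.degrees(np.arctan2(v[1],v[0]))
def togo(s,tgt,yaw):  # tool-axis shift in mm after a turn to yaw (deg of tool y in world)
    th=np.radians(yaw); d=(np.array(tgt)-s["tcp_pos"])*1000
    return np.round([-np.sin(th)*d[0]+np.cos(th)*d[1], np.cos(th)*d[0]+np.sin(th)*d[1], -d[2], -(yaw-ang(s))],1)
E
python3 - <<'E'
from h import *
import pickle
s,im=wr(); pickle.dump((s,im),open("w1.pkl","wb"))
print(s["tcp_pos"].round(4),ang(s).round(2),s["eef_rot"].round(3))
ims=pickle.load(open("a.pkl","rb"))
th=np.radians(-9.3); ex=np.array([np.cos(th),np.sin(th),0]);ey=np.array([-ex[1],ex[0],0]);o=np.array([.5505,-.154,0])
c=im["color"][:,:,::-1].copy()
for x in(-100,100):
  for y in(-85,85):
    print(proj(im,o+ex*x/1e3+ey*y/1e3+[0,0,.024]).round(0))
print("gripfront scene",plane(ims["scene"],(283,291.9),.04).round(4), "pred",(o-.104*ex).round(4))
save(im,"w1.png",1.4)
E
```

```text
[ 0.4375 -0.1032  0.1738] -9.41 [ 0.763  0.647 -0.    -0.   ]
[297. 315.]
[300. 140.]
[499. 315.]
[533. 139.]
gripfront scene [ 0.454  -0.1385  0.04  ] pred [ 0.4479 -0.1372  0.    ]
```

View pics/w1.png

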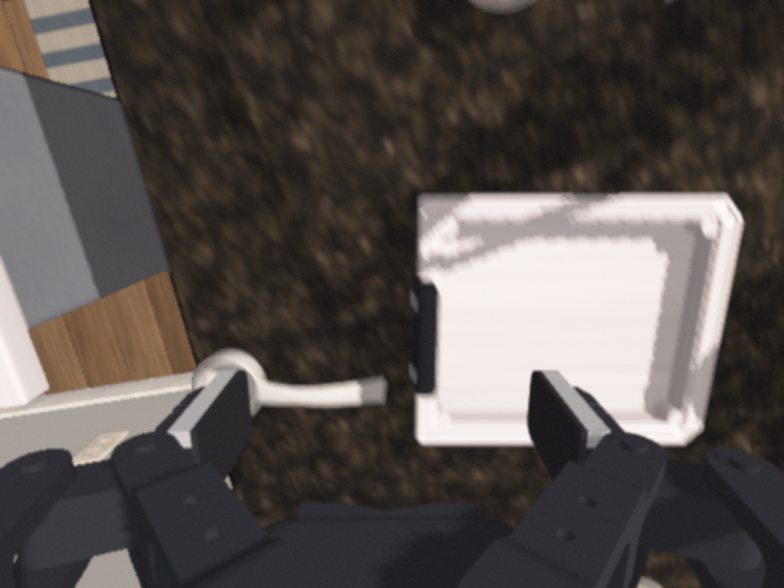

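The whole sheet is in view, square to the image. Its corners (view px) are (418,194), (416,445), (742,222) and (706,425), and the grip top is at (413–437, 280–392). I'll compute its pose from these.

```bash
python3 - <<'E'
from h import *
import pickle
s,im=pickle.load(open("w1.pkl","rb"))
def p(u,v,z): return plane(im,(u/1.4,v/1.4),z)*1000
for n,u,v,z in [("FL",418,194,24),("FR",416,445,24),("Lrear",728,194,24),("Rrear",690,444,24),("rearL",742,222,24),("rearR",706,425,24),("g1",437,281,56),("g2",435,391,56),("g3",418,281,56),("g4",416,391,56)]:
    print(n,p(u,v,z/1e3).round(1))
fl,fr,lr,rr,rl,rrr=[p(*a,.024) for a in [(418,194),(416,445),(728,194),(690,444),(742,222),(706,425)]]
f=lambda a,b:np.degrees(np.arctan2((b-a)[1],(b-a)[0]))
print("yaw",f(fl,lr),f(fr,rr),f(fr,fl)-90,f(rrr,rl)-90,"wid",np.linalg.norm(fl-fr),"len",np.linalg.norm((rl+rrr)/2-(fl+fr)/2))
m=(fl+fr)/2; m2=(rl+rrr)/2; print("front mid",m,"rear mid",m2,"centre",(m+m2)/2)
E
```

```text
FL [464.5 -52.7  24. ]
FR [ 437.5 -225.    24. ]
Lrear [652.1 -83.8  24. ]
Rrear [ 629.8 -255.9   24. ]
rearL [ 661.1 -102.5   24. ]
rearR [ 640.8 -242.5   24. ]
g1 [ 466.4 -101.1   56. ]
g2 [ 455.7 -169.4   56. ]
g3 [455.6 -99.3  56. ]
g4 [ 444.2 -167.5   56. ]
yaw -9.401058311294936 -9.13469393560209 -8.917098954749392 -8.267766867808518 wid 174.41923049723624 len 202.8076248650601
front mid [ 450.97473041 -138.85762486   24.        ] rear mid [ 650.97456655 -172.48794226   24.        ] centre [ 550.97464848 -155.67278356   24.        ]
```

Request:
step_arm --pt "-8 6 10 0" --pt "-8 6 10 0" --pt "-8 6 10 0" --pt "-7.5 5 10 0" --pt "0 0 20 0" --pt "0 0 20 0" --pt "0 0 20 0" --pt "0 0 14 0" --pt "0 0 10 0" --pt "0 0 8 0"

```text
time_s: 3.48
tcp_pos: [0.4539, -0.1356, 0.0403]
eef_rot: [0.762, 0.647, -0.001, -0.001]
force: [-0.6, 0.2, 0.1]
finger_gap: 0.0855
gripper_force: 0.0
```

Request:
step_arm --pt "0 0 6 0" --pt "0 0 5.5 0" --pt "0 0 0 0"

```text
time_s: 3.73
tcp_pos: [0.4545, -0.1361, 0.0298]
eef_rot: [0.762, 0.647, -0.0, -0.001]
force: [-0.4, 1.4, -1.1]
finger_gap: 0.0857
gripper_force: 0.0
```

Request:
step_arm --pt "0 0 0 0" --pt "0 0 0 0" --pt "0 0 0 0" --pt "0 0 0 0" --pt "0 0 0 0" --pt "0 0 0 0" --pt "0 0 0 0" --pt "0 0 0 0" --pt "0 0 0 0" --pt "0 0 0 0" --grip -1 --newtons 70

```text
time_s: 4.57
tcp_pos: [0.455, -0.1365, 0.0313]
eef_rot: [0.763, 0.647, 0.0, 0.0]
force: [-2.3, -0.4, 5.0]
finger_gap: 0.0128
gripper_force: 69.2
```

Request:
step_arm --pt "0 0 -4 0" --pt "0 0 -8 0" --pt "0 0 -12 0" --pt "0 0 -16 0" --pt "0 0 -20 0" --pt "0 0 -20 0" --pt "0 0 -20 0" --pt "0 0 -16 0" --pt "0 0 -10 0" --pt "0 0 -4 0" --newtons 90

```text
time_s: 5.4
tcp_pos: [0.4558, -0.1367, 0.1627]
eef_rot: [0.763, 0.647, 0.001, 0.001]
force: [0.2, 0.1, -2.9]
finger_gap: 0.0128
gripper_force: 87.9
```

```bash
python3 - <<'E'
from h import *
import pickle
s,w=wr(); S=arm.get_image("scene"); T=arm.get_image("top"); pickle.dump((s,w,S,T),open("w2.pkl","wb"))
print(s["tcp_pos"].round(4),ang(s).round(2),s["force"].round(2),s["torque"].round(2),s["finger_gap"])
a=cv2.resize(w["color"][:,:,::-1],None,fx=1.4,fy=1.4)
b=cv2.resize(S["color"][150:320,235:375,::-1],(320,389),interpolation=3)
W=np.zeros((600,800,3),np.uint8); a=a[100:,240:]; W[:a.shape[0],:a.shape[1]]=a
W=W[:600]; cv2.imwrite("pics/w2.png",W); cv2.imwrite("pics/s2.png",cv2.resize(S["color"][150:320,210:410,::-1],None,fx=3.5,fy=3.5,interpolation=3))
E
```

```text
[ 0.4558 -0.1367  0.1627] -9.38 [ 0.19  0.1  -2.92] [0.04 0.17 0.02] 0.01282639185903997
```

View pics/w2.png

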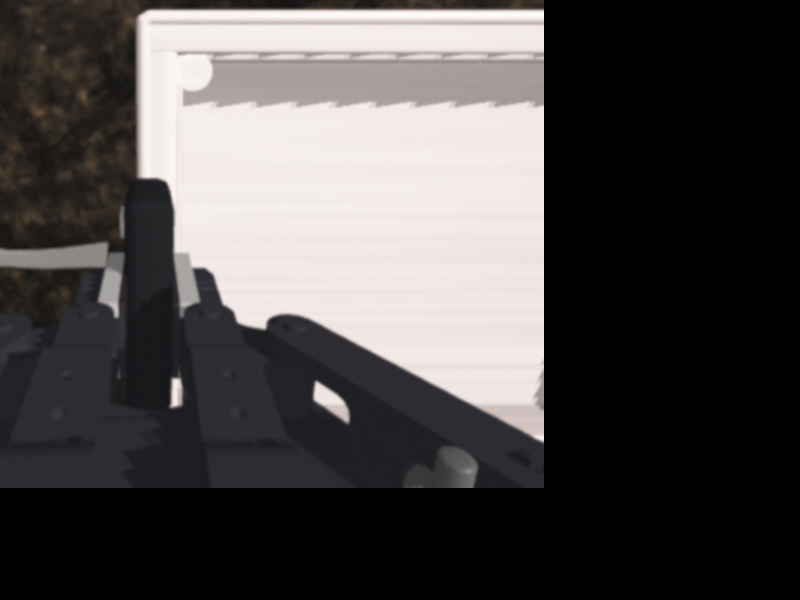

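View pics/s2.png

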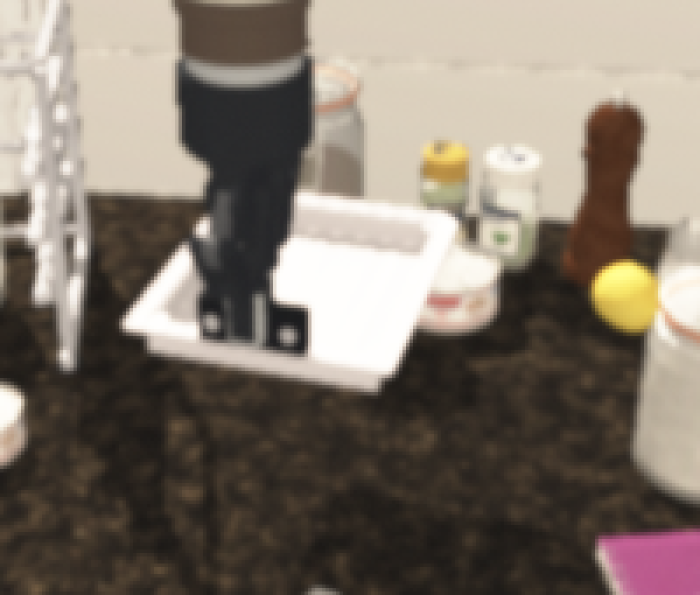

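```bash
python3 - <<'E'
from h import *
import pickle
s,w,S,T=pickle.load(open("w2.pkl","rb"))
A=pickle.load(open("a.pkl","rb")); 
def edge(prof,thr):  # first upward crossing, subpixel
    i=np.argmax(prof>thr); return i-1+(thr-prof[i-1])/(prof[i]-prof[i-1]) if i>0 else np.nan
gw=cv2.cvtColor(w["color"],cv2.COLOR_RGB2GRAY).astype(float)
print("wrist left edge",[(c,round(edge(gw[60:110,c],140)+60,1)) for c in range(285,560,30)])
print("wrist front edge",[(r,round(edge(gw[r,240:300],140)+240,1)) for r in range(90,150,10)])
c0=plane(w,(271,79.5),s["tcp_pos"][2]-.0073); M=R.from_quat(s["eef_rot"]).as_matrix(); print("FLcorner tool mm",(M.T@(c0-s["tcp_pos"])*1000).round(1))
gt=cv2.cvtColor(T["color"],cv2.COLOR_RGB2GRAY).astype(float)
for r in range(180,262,6):
    row=gt[r,225:320]; b=np.where(row>150)[0]
    if len(b): print(r,b[0]+225,b[-1]+225, end=' | ')
print()
# rack bar in top
g0=cv2.cvtColor(A["top"]["color"],cv2.COLOR_RGB2GRAY).astype(float)
pts=[]
for c in range(156,196,2):
    y0=int(201.4-(c-132)*13.4/71.2); p=g0[y0-5:y0+6,c]-70; p[p<0]=0; pts.append((c,(p*np.arange(y0-5,y0+6)).sum()/p.sum()))
pts=np.array(pts); k=np.polyfit(pts[:,0],pts[:,1],1); print("bar fit",k,np.std(pts[:,1]-np.polyval(k,pts[:,0])))
P=[plane(A["top"],(c,np.polyval(k,c)),.253) for c in(132,203.2)]
d=P[0]-P[1]; print("bar",[p.round(4) for p in P],"len",np.linalg.norm(d),"yaw",np.degrees(np.arctan2(-d[0],d[1])))
Sc=A["scene"]
for n,u,z in[("barL",(144,171.4),.253),("barR",(223,168.6),.253),("footL",(157.4,257),.0),("footR",(229.4,255),.0)]: print(n,plane(Sc,u,z).round(4))
def tri(a,b):
    Pa,Pb=[cam(i)[0]@np.c_[cam(i)[1],cam(i)[2]] for i in(A["top"],Sc)]
    X=cv2.triangulatePoints(Pa,Pb,np.array(a,float).reshape(2,1),np.array(b,float).reshape(2,1)); return (X[:3]/X[3]).ravel().round(4)
print("tri",tri((132,201.4),(144,171.4)),tri((203.2,188),(223,168.6)))
print("tumbler rim",tri((171.5,169.7),(197.4,206)))
E
```

```text
wrist left edge [(285, np.float64(77.9)), (315, np.float64(77.9)), (345, np.float64(77.9)), (375, np.float64(77.9)), (405, np.float64(77.8)), (435, np.float64(77.9)), (465, np.float64(77.8)), (495, np.float64(77.9)), (525, np.float64(77.9)), (555, np.float64(77.9))]
wrist front edge [(90, np.float64(269.0)), (100, np.float64(269.1)), (110, np.float64(269.2)), (120, np.float64(269.2)), (130, np.float64(269.2)), (140, np.float64(269.3))]
FLcorner tool mm [84.4 -2.3  7.3]
186 255 265 | 192 251 301 | 198 251 310 | 204 250 309 | 210 249 308 | 216 248 307 | 222 246 306 | 228 246 306 | 234 245 305 | 240 244 304 | 246 243 303 | 252 242 302 | 258 249 301 | 
bar fit [-2.18594673e-01  2.31753381e+02] 0.026325527799540255
bar [array([0.5995, 0.2333, 0.253 ]), array([0.6413, 0.0445, 0.253 ])] len 0.1934038262908484 yaw 12.494470661402016
barL [0.5984 0.2266 0.253 ]
barR [0.6389 0.0384 0.253 ]
footL [0.5967 0.2372 0.    ]
footR [0.6333 0.0428 0.    ]
tri [0.6045 0.2328 0.2502] [0.6403 0.0425 0.2522]
tumbler rim [0.7201 0.1581 0.0997]
```

Request:
step_arm --pt "0 -5 0 5.5" --pt "0 -5 0 5.5"

```text
time_s: 5.72
tcp_pos: [0.4443, -0.134, 0.1594]
eef_rot: [0.822, 0.569, -0.001, -0.001]
force: [0.1, 0.3, -3.4]
finger_gap: 0.0123
gripper_force: 88.0
```

Request:
step_arm --pt "0 -5 0 -6.5" --pt "0 -5 0 -6.5" --pt "0 -5 0 -6.5" --pt "0 -5 0 -6.5" --pt "0 -5 0 -6.8" --pt "0 0 0 0"

```text
time_s: 6.22
tcp_pos: [0.4188, -0.1307, 0.1594]
eef_rot: [0.626, 0.78, -0.001, -0.002]
force: [-0.2, -0.0, -2.8]
finger_gap: 0.0122
gripper_force: 88.0
```

```bash
python3 - <<'E'
from h import *
s=arm.read_state(); print(s["tcp_pos"],ang(s),togo(s,[.3818,.0856,.160],12.4))
E
```

```text
[ 0.4187672  -0.13071315  0.15940506] 12.519805296893793 [ 2.192e+02  1.030e+01 -6.000e-01  1.000e-01]
```

Request:
step_arm --pt "12 0 0 0" --pt "25 0 0 0" --pt "29 0 0 0" --pt "29 0 0 0" --pt "29 0 0 0" --pt "29 0 0 0" --pt "29 2 0 0" --pt "24 5 0 0" --pt "12 3 0 0" --pt "0 0 0 0"

```text
time_s: 7.05
tcp_pos: [0.3833, 0.0867, 0.1605]
eef_rot: [0.626, 0.78, 0.0, -0.001]
force: [0.8, -0.2, -2.4]
finger_gap: 0.0125
gripper_force: 88.0
```

```bash
python3 - <<'E'
from h import *
import pickle
s,w=wr(); S=arm.get_image("scene"); T=arm.get_image("top"); pickle.dump((s,w,S,T),open("w3.pkl","wb"))
M=R.from_quat(s["eef_rot"]).as_matrix(); print(s["tcp_pos"].round(4),ang(s).round(2),s["force"].round(1),s["finger_gap"])
# predicted sheet corners
P={}
for n,x,y in[("FL",-3,84.7),("FR",-3,-85.3),("RL",197,70),("RR",197,-70)]:
    P[n]=s["tcp_pos"]+M@np.array([y,x,7.3])/1000
    print(n,P[n].round(4),"top",proj(T,P[n]).round(1),"scene",proj(S,P[n]).round(1))
a=T["color"][105:275,105:285,::-1]; b=S["color"][150:330,130:310,::-1]
W=np.zeros((600,800,3),np.uint8); a=cv2.resize(a,None,fx=2.2,fy=2.2,interpolation=3); b=cv2.resize(b,None,fx=2.2,fy=2.2,interpolation=3)
W=np.zeros((400,800,3),np.uint8); W[:a.shape[0],:a.shape[1]]=a; W[:b.shape[0],400:400+b.shape[1]]=b
cv2.imwrite("pics/e1.png",W)
E
```

```text
[0.3833 0.0867 0.1605] 12.53 [ 0.8 -0.2 -2.4] 0.012462627780222198
FL [0.3619 0.1687 0.1533] top [162.2 290.8] scene [123.7 263.2]
FR [0.3988 0.0028 0.1531] top [221.3 277.3] scene [208.7 259.3]
RL [0.5604 0.1978 0.1533] top [153.5 220.7] scene [155.1 215.3]
RR [0.5908 0.0611 0.1531] top [201.5 210.1] scene [212.1 213. ]
```

View pics/e1.png

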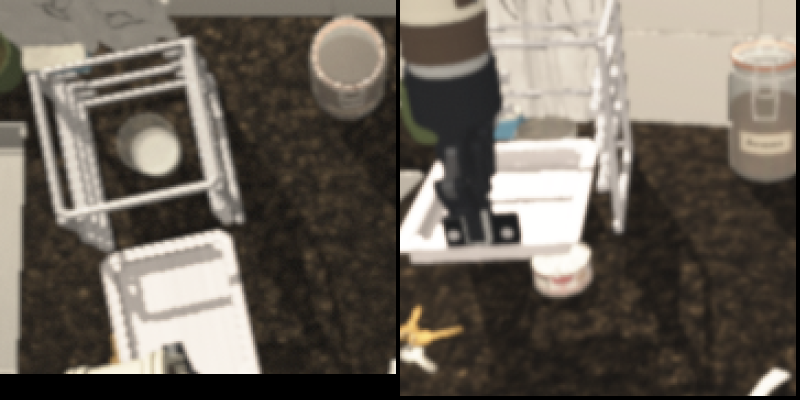

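Top view: the sheet sits square in front of the rack mouth, with its rear corners at view px (107,254) and (232,240) and the rack's front feet at (105,245) and (235,222). I'll refine the lateral offset numerically, comparing both objects in the same cameras.

```bash
python3 - <<'E'
from h import *
import pickle
from scipy.ndimage import map_coordinates as mc
s,w,S,T=pickle.load(open("w3.pkl","rb")); A=pickle.load(open("a.pkl","rb"))
M=R.from_quat(s["eef_rot"]).as_matrix()
G=lambda im:cv2.cvtColor(im["color"],cv2.COLOR_RGB2GRAY).astype(float)
def samp(im,g,pts): q=np.array([proj(im,p) for p in pts]); return mc(g,[q[:,1],q[:,0]],order=1)
def cross(x,v,th):
    o=[]
    for i in range(len(v)-1):
        if (v[i]-th)*(v[i+1]-th)<0: o.append((round(x[i]+(th-v[i])/(v[i+1]-v[i])*(x[i+1]-x[i]),1),'+' if v[i+1]>v[i] else '-'))
    return o
# sheet lateral profile in top & scene, tool x coordinate (true edges +84.7/-85.3)
gT,gS=G(T),G(S); ys=np.arange(-110,111,1.)
for x in(120,140,160,175): print("top sheet x",x,cross(ys,samp(T,gT,[s["tcp_pos"]+M@np.array([y,x,7.3])/1e3 for y in ys]),130))
xs=np.arange(150,225,1.)
for y in(-50,-30,30,50): print("top sheet rear y",y,cross(xs,samp(T,gT,[s["tcp_pos"]+M@np.array([y,x,7.3])/1e3 for x in xs]),130))
# rack profiles, rack frame from estimate
th=np.radians(12.5); ex=np.array([np.cos(th),np.sin(th),0]); ey=np.array([-ex[1],ex[0],0]); o=np.array([.7063,.1569,0])
gA=G(A["top"])
yy=np.arange(-125,126,1.); f=lambda x,y,z:o+ex*x/1e3+ey*y/1e3+[0,0,z/1e3]
for x in(-90,-88,-86): print("bar",x,cross(yy,samp(A["top"],gA,[f(x,y,253) for y in yy]),115))
for x in(-60,-30,0,30,60): print("top tubes",x,cross(yy,samp(A["top"],gA,[f(x,y,255) for y in yy]),115))
xx=np.arange(-110,130,1.)
for y in(-60,-30,0,30,60): print("bar x",y,cross(xx,samp(A["top"],gA,[f(x,y,253) for x in xx]),115))
gSA=G(A["scene"])
for z in (20,40,60,100,140,180,220): print("scene posts z",z,cross(yy,samp(A["scene"],gSA,[f(-88,y,z) for y in yy]),115))
E
```

```text
top sheet x 120 [(np.float64(-92.4), '+'), (np.float64(82.7), '-')]
top sheet x 140 [(np.float64(-92.1), '+'), (np.float64(82.7), '-')]
top sheet x 160 [(np.float64(-92.6), '+'), (np.float64(82.4), '-')]
top sheet x 175 [(np.float64(-92.6), '+'), (np.float64(82.1), '-')]
top sheet rear y -50 [(np.float64(199.9), '-')]
top sheet rear y -30 [(np.float64(199.4), '-')]
top sheet rear y 30 [(np.float64(200.3), '-')]
top sheet rear y 50 [(np.float64(198.8), '-')]
bar -90 [(np.float64(-118.7), '+'), (np.float64(103.4), '-')]
bar -88 [(np.float64(-118.6), '+'), (np.float64(102.9), '-')]
bar -86 [(np.float64(-118.7), '+'), (np.float64(102.7), '-')]
top tubes -60 [(np.float64(-118.9), '+'), (np.float64(-81.6), '-'), (np.float64(-48.8), '+'), (np.float64(-14.2), '-'), (np.float64(41.8), '+'), (np.float64(80.2), '-'), (np.float64(90.4), '+'), (np.float64(103.5), '-')]
top tubes -30 [(np.float64(-117.8), '+'), (np.float64(-81.7), '-'), (np.float64(-61.0), '+'), (np.float64(0.9), '-'), (np.float64(41.6), '+'), (np.float64(80.5), '-'), (np.float64(90.6), '+'), (np.float64(103.5), '-')]
top tubes 0 
[... 1926 characters left out ...]
'), (np.float64(6.2), '-'), (np.float64(66.8), '+'), (np.float64(105.1), '-')]
scene posts z 100 [(np.float64(-117.9), '+'), (np.float64(-105.5), '-'), (np.float64(-101.1), '+'), (np.float64(-77.6), '-'), (np.float64(-53.3), '+'), (np.float64(12.8), '-'), (np.float64(47.2), '+'), (np.float64(90.9), '-'), (np.float64(92.2), '+'), (np.float64(105.1), '-')]
scene posts z 140 [(np.float64(-119.3), '+'), (np.float64(-108.4), '-'), (np.float64(-107.6), '+'), (np.float64(-78.0), '-'), (np.float64(-56.0), '+'), (np.float64(106.2), '-')]
scene posts z 180 [(np.float64(106.2), '-')]
scene posts z 220 [(np.float64(77.6), '-'), (np.float64(91.5), '+'), (np.float64(106.4), '-'), (np.float64(123.1), '+')]
```

Request:
step_arm --pt "2 0 6 0" --pt "2 0 6 0" --pt "0 0 5.5 0" --pt "0 4 0 0" --pt "0 6 0 0" --pt "0 6 0 0" --pt "0 4 0 0" --pt "0 0 0 0" --pt "0 0 0 0"

```text
time_s: 7.95
tcp_pos: [0.4028, 0.0922, 0.1434]
eef_rot: [0.627, 0.779, 0.0, 0.0]
force: [-1.0, 0.5, -2.5]
finger_gap: 0.0122
gripper_force: 88.2
```

```bash
cat > st.py <<'E'
from h import *
o=np.array([.7063,.1569,0]); th=np.radians(12.5)
def st():
    s=arm.read_state(); d=(s["tcp_pos"]-o)*1000
    f=s["force"]; c,n=np.cos(th),np.sin(th)
    print("t",round(s["time_s"],1),"rack xyz",np.round([c*d[0]+n*d[1],-n*d[0]+c*d[1],d[2]],1),"yaw",ang(s).round(2),"F rack",np.round([c*f[0]+n*f[1],-n*f[0]+c*f[1],f[2]],1),"T",s["torque"].round(2),"gap",round(s["finger_gap"]*1e3,1))
if __name__=="__main__": st()
E
python3 st.py; python3 - <<'E'
from h import *
import pickle
S=arm.get_image("scene");T=arm.get_image("top");s=arm.read_state(); pickle.dump((s,S,T),open("w4.pkl","wb"))
E
```

```text
t 8.0 rack xyz [-310.3    2.5  143.4] yaw 12.41 F rack [-0.9  0.7 -2.5] T [-0.02  0.18 -0.02] gap 12.2
```

```bash
python3 - <<'E'
from st import *
for i in range(5): arm.get_image("top"); st()
E
```

```text
t 8.1 rack xyz [-311.     2.5  143.3] yaw 12.42 F rack [-1.  -0.3 -2.4] T [-0.02  0.22 -0.03] gap 12.4
t 8.2 rack xyz [-311.     2.5  143.3] yaw 12.42 F rack [-0.5  0.2 -3. ] T [-0.07  0.18  0.  ] gap 12.3
t 8.2 rack xyz [-311.     2.6  143.3] yaw 12.42 F rack [-0.6 -0.4 -3.2] T [-0.07  0.17 -0.02] gap 12.0
t 8.2 rack xyz [-311.     2.6  143.3] yaw 12.43 F rack [ 0.2  0.4 -3.9] T [0.02 0.2  0.03] gap 12.4
t 8.3 rack xyz [-310.9    2.5  143.4] yaw 12.42 F rack [-0.   0.4 -3. ] T [ 0.    0.21 -0.04] gap 12.0
```

```bash
python3 - <<'E'
from st import *
import pickle
from scipy.ndimage import map_coordinates as mc
s,S,T=pickle.load(open("w4.pkl","rb"))
c,n=np.cos(th),np.sin(th); ex=np.array([c,n,0]); ey=np.array([-n,c,0])
def cross(x,v,t): return [(round(float(x[i]+(t-v[i])/(v[i+1]-v[i])*(x[i+1]-x[i])),1),'+' if v[i+1]>v[i] else '-') for i in range(len(v)-1) if (v[i]-t)*(v[i+1]-t)<0]
def pr(im,pts,t):
    g=cv2.cvtColor(im["color"],cv2.COLOR_RGB2GRAY).astype(float); q=np.array([proj(im,p) for p in pts[1]]); return cross(pts[0],mc(g,[q[:,1],q[:,0]],order=1),t)
f=lambda x,y,z:o+ex*x/1e3+ey*y/1e3+[0,0,z/1e3]
ys=np.arange(-120,121,1.); xs=np.arange(-180,-80,1.)
for t in(130,170):
  for x in(-200,-170,-140): print(t,"top x",x,pr(T,(ys,[f(x,y,135.5) for y in ys]),t))
  for y in(-50,0,50): print(t,"top rear y",y,pr(T,(xs,[f(x,y,135.5) for x in xs]),t))
ys=np.arange(-120,121,1.)
for z in(134,131): print("scene front",z,[pr(S,(ys,[f(x,y,z) for y in ys]),130) for x in(-313,-290)])
zs=np.arange(90,160,.5)
for y in(-75,-60,60,75): print("scene front rim z, y",y,pr(S,(zs,[f(-313,y,z) for z in zs]),130))
E
```

```text
130 top x -200 [(-87.9, '+'), (87.3, '-')]
130 top x -170 [(-87.9, '+'), (87.4, '-')]
130 top x -140 [(-87.9, '+'), (85.5, '-')]
130 top rear y -50 [(-110.6, '-')]
130 top rear y 0 [(-110.4, '-')]
130 top rear y 50 [(-112.5, '-')]
170 top x -200 [(-86.3, '+'), (51.0, '-'), (53.8, '+'), (61.0, '-'), (68.2, '+'), (85.7, '-')]
170 top x -170 [(-86.2, '+'), (34.4, '-'), (70.7, '+'), (85.7, '-')]
170 top x -140 [(-86.2, '+'), (-66.1, '-')]
170 top rear y -50 [(-144.2, '-'), (-128.3, '+'), (-112.1, '-')]
170 top rear y 0 [(-145.6, '-'), (-127.4, '+'), (-112.0, '-')]
170 top rear y 50 [(-178.5, '-'), (-124.7, '+'), (-115.9, '-')]
scene front 134 [[(-91.1, '+'), (85.3, '-')], [(-117.1, '-'), (-86.9, '+'), (-27.9, '-'), (-19.8, '+'), (-12.3, '-'), (0.3, '+'), (3.4, '-'), (30.5, '+'), (37.9, '-'), (40.6, '+'), (89.7, '-')]]
scene front 131 [[(-93.4, '+'), (71.7, '-')], [(-86.1, '+'), (-27.9, '-'), (-19.2, '+'), (-12.7, '-'), (0.2, '+'), (3.2, '-'), (31.4, '+'), (37.5, '-'), (40.6, '+'), (91.8, '-')]]
scene front rim z, y -75 []
scene front rim z, y -60 []
scene front rim z, y 60 [(119.7, '+')]
scene front rim z, y 75 [(131.3, '+'), (157.0, '-')]
```

Request:
step_arm --pt "1 0 1.5 0" --pt "0 2 0 0" --pt "0 3 0 0" --pt "0 4 0 0" --pt "0 4 0 0" --pt "0 4 0 0" --pt "0 4 0 0" --pt "0 3 0 0" --pt "0 2 0 0" --pt "0 0 0 0"

```text
time_s: 9.13
tcp_pos: [0.4281, 0.0988, 0.1418]
eef_rot: [0.626, 0.779, 0.0, 0.0]
force: [0.8, 0.7, -2.9]
finger_gap: 0.0126
gripper_force: 88.1
```

```bash
python3 - <<'E'
from st import *
for i in range(3): arm.get_image("top"); st()
E
```

```text
t 9.2 rack xyz [-284.6    3.5  141.7] yaw 12.42 F rack [-0.1 -0.5 -3.8] T [-0.08  0.26  0.02] gap 12.6
t 9.2 rack xyz [-284.9    3.5  141.7] yaw 12.42 F rack [ 0.4  1.2 -2.2] T [-0.08  0.21 -0.03] gap 12.3
t 9.3 rack xyz [-285.     3.5  141.7] yaw 12.42 F rack [-0.1  0.4 -3.1] T [-0.04  0.23  0.02] gap 12.5
```

Request:
step_arm --pt "0 2 0 0" --pt "0 3 0 0" --pt "0 4 0 0" --pt "0 4 0 0" --pt "0 4 0 0" --pt "0 3 0 0"

```text
time_s: 9.78
tcp_pos: [0.4478, 0.1031, 0.1418]
eef_rot: [0.626, 0.779, 0.0, 0.0]
force: [0.6, 0.9, -1.8]
finger_gap: 0.012
gripper_force: 88.1
```

Request:
step_arm --pt "0 3 0 0" --pt "0 4 0 0" --pt "0 4 0 0" --pt "0 4 0 0" --pt "0 3 0 0" --pt "0 2 0 0" --pt "0 0 0 0"

```text
time_s: 10.37
tcp_pos: [0.4671, 0.1074, 0.1418]
eef_rot: [0.626, 0.779, 0.0, 0.0]
force: [0.0, 0.4, -1.8]
finger_gap: 0.0124
gripper_force: 88.1
```

```bash
python3 - <<'E'
from st import *
for i in range(3): arm.get_image("top"); st()
E
```

```text
t 10.4 rack xyz [-244.6    3.4  141.7] yaw 12.42 F rack [-0.6 -0.4 -3.1] T [-0.07  0.24 -0.01] gap 12.2
t 10.5 rack xyz [-244.9    3.4  141.7] yaw 12.42 F rack [ 1.3  0.2 -3.1] T [-0.05  0.21  0.  ] gap 12.6
t 10.5 rack xyz [-245.     3.4  141.7] yaw 12.42 F rack [-0.8 -0.1 -3. ] T [-0.08  0.23  0.01] gap 12.0
```

Request:
step_arm --pt "0 3 0 0" --pt "0 5 0 0" --pt "0 6 0 0" --pt "0 6 0 0" --pt "0 6 0 0" --pt "0 6 0 0" --pt "0 5 0 0" --pt "0 3 0 0"

```text
time_s: 11.18
tcp_pos: [0.5066, 0.1161, 0.1417]
eef_rot: [0.626, 0.779, 0.0, 0.0]
force: [0.5, -0.5, -3.1]
finger_gap: 0.0123
gripper_force: 88.1
```

Request:
step_arm --pt "0 3 0 0" --pt "0 5 0 0" --pt "0 6 0 0" --pt "0 6 0 0" --pt "0 6 0 0" --pt "0 6 0 0" --pt "0 5 0 0" --pt "0 3 0 0"

```text
time_s: 11.85
tcp_pos: [0.5456, 0.1247, 0.1417]
eef_rot: [0.626, 0.779, 0.0, 0.0]
force: [0.7, -0.4, -3.4]
finger_gap: 0.0122
gripper_force: 88.1
```

Request:
step_arm --pt "0 3 0 0" --pt "0 4 0 0" --pt "0 4 0 0" --pt "0 3 0 0" --pt "0 1 0 0" --pt "0 0 0 0"

```text
time_s: 12.35
tcp_pos: [0.5596, 0.1278, 0.1418]
eef_rot: [0.626, 0.779, 0.0, 0.0]
force: [0.5, -0.3, -2.6]
finger_gap: 0.0125
gripper_force: 88.1
```

```bash
python3 - <<'E'
from st import *
for i in range(3): arm.get_image("top"); st()
s,w=wr(); S=arm.get_image("scene")
a=cv2.resize(w["color"][:,200:,::-1],(408,476),interpolation=3); b=cv2.resize(S["color"][140:300,120:250,::-1],(387,476),interpolation=3)
cv2.imwrite("pics/f1.png",np.hstack([a,b]))
import pickle; pickle.dump((s,w,S),open("w5.pkl","wb"))
E
```

```text
t 12.4 rack xyz [-149.8    3.3  141.7] yaw 12.42 F rack [-0.5  0.4 -2.4] T [-0.03  0.24  0.09] gap 12.8
t 12.4 rack xyz [-149.9    3.3  141.7] yaw 12.42 F rack [-0.5  0.1 -2.3] T [-0.09  0.26 -0.04] gap 12.4
t 12.5 rack xyz [-150.     3.3  141.8] yaw 12.42 F rack [-0.5 -0.5 -2.2] T [-0.04  0.24 -0.02] gap 12.2
```

Request:
step_arm --pt "0 0 0.7 0" --pt "0 0 0.7 0" --pt "0 0 0 0"

```text
time_s: 12.85
tcp_pos: [0.5593, 0.1277, 0.1405]
eef_rot: [0.626, 0.779, 0.0, 0.0]
force: [-0.2, -0.6, -2.2]
finger_gap: 0.0124
gripper_force: 88.1
```

Request:
step_arm --pt "0 0 0 0" --pt "0 0 0 0" --pt "0 0 0 0" --pt "0 0 0 0" --pt "0 0 0 0" --pt "0 0 0 0" --grip -0.3

```text
time_s: 13.35
tcp_pos: [0.5596, 0.1277, 0.1406]
eef_rot: [0.626, 0.779, 0.0, 0.0]
force: [0.0, -0.2, -0.4]
finger_gap: 0.03
gripper_force: 0.0
```

```bash
python3 - <<'E'
from st import *
arm.get_image("top"); st()
import pickle
s,w=wr(); S=arm.get_image("scene"); T=arm.get_image("top"); pickle.dump((s,w,S,T),open("w6.pkl","wb"))
a=cv2.resize(w["color"][:,200:,::-1],(408,476),interpolation=3); b=cv2.resize(S["color"][140:300,120:250,::-1],(387,476),interpolation=3)
cv2.imwrite("pics/f2.png",np.hstack([a,b]))
E
```

```text
t 13.4 rack xyz [-149.6    3.3  140.5] yaw 12.42 F rack [0.  0.2 0.4] T [-0.05 -0.01  0.02] gap 30.1
```

View pics/f2.png

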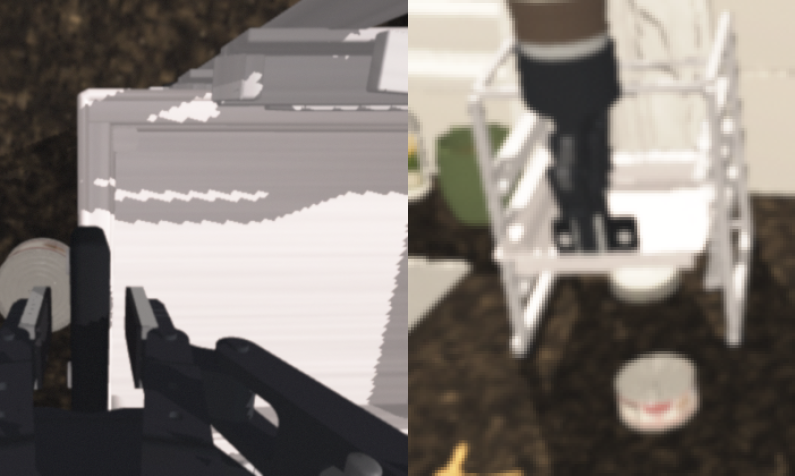

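The sheet lies in the middle rails: wrist view px (80–400, 90–120) shows the left rim running under the keeper, and in the scene view the front rim is level at ~(605,260) above the tumbler. Now I raise the hand clear, back off, open fully and get ready to push with the back of the front finger.

Request:
step_arm --pt "0 0 -3 0" --pt "0 0 -6 0" --pt "0 0 -9 0" --pt "0 0 -10 0" --pt "0 0 -9 0" --pt "0 0 -7 0" --pt "0 0 -3 0" --pt "0 0 0 0"

```text
time_s: 14.22
tcp_pos: [0.5615, 0.1282, 0.191]
eef_rot: [0.626, 0.779, 0.003, 0.002]
force: [-2.2, -0.5, 2.6]
finger_gap: 0.0297
gripper_force: 0.0
```

Request:
step_arm --pt "0 -6 0 0" --pt "0 -12 0 0" --pt "-1.5 -14 0 0" --pt "-2 -14 0 0" --pt "0 -14 0 0" --pt "0 -10 0 0" --pt "0 -8 0 0" --pt "0 -4 0 0" --pt "0 0 0 0"

```text
time_s: 14.97
tcp_pos: [0.4796, 0.1066, 0.1877]
eef_rot: [0.626, 0.779, 0.0, 0.0]
force: [0.0, 1.2, 0.3]
finger_gap: 0.0298
gripper_force: 0.0
```

Request:
step_arm --pt "0 0 5 0" --pt "0 0 9 0" --pt "0 0 10 0" --pt "0 0 10 0" --pt "0 0 10 0" --pt "0 0 10 0" --pt "0 0 7 0" --pt "0 0 4 0" --pt "0 0 0 0" --grip 1

```text
time_s: 15.72
tcp_pos: [0.4793, 0.1065, 0.1211]
eef_rot: [0.626, 0.779, -0.001, -0.001]
force: [-0.8, -0.2, -0.7]
finger_gap: 0.0855
gripper_force: 0.0
```

```bash
python3 - <<'E'
from st import *
import pickle
for i in range(2): arm.get_image("top"); st()
s,w=wr(); S=arm.get_image("scene"); T=arm.get_image("top"); pickle.dump((s,w,S,T),open("w7.pkl","wb"))
# grip position from wrist: dark blob near predicted
f=lambda x,y,z:o+np.array([np.cos(th)*x-np.sin(th)*y,np.sin(th)*x+np.cos(th)*y,z*1e3*1e-3])/1e3+0
for n,x,y,z in[("gripfront top L",-157,35,163),("gripfront top R",-157,-35,163),("rim FL",-153,85,131),("rim FR",-153,-85,131)]:
    p=f(x,y,z); print(n,proj(w,p).round(0),proj(S,p).round(0),proj(T,p).round(0))
E
```

```text
t 15.8 rack xyz [-2.321e+02 -1.000e-01  1.219e+02] yaw 12.42 F rack [-0.6  0.6  0.7] T [ 0.01 -0.01  0.01] gap 85.2
t 15.8 rack xyz [-2.316e+02 -1.000e-01  1.224e+02] yaw 12.42 F rack [ 0.1 -0.5 -0.8] T [ 0.03 -0.01 -0.02] gap 85.6
gripfront top L [509. 224.] [167. 216.] [167. 226.]
gripfront top R [475. 402.] [197. 215.] [191. 220.]
rim FL [486.  71.] [149. 227.] [152. 229.]
rim FR [431. 432.] [219. 224.] [209. 216.]
```

Request:
step_arm --pt "0 3 0 0" --pt "0 4 0 0" --pt "0 3 0 0" --pt "0 2 0 0" --pt "0 2 0 0" --pt "0 2 0 0"

```text
time_s: 16.47
tcp_pos: [0.4959, 0.1101, 0.1224]
eef_rot: [0.626, 0.779, -0.0, -0.0]
force: [-0.3, -0.9, 0.5]
finger_gap: 0.0851
gripper_force: 0.0
```

Request:
step_arm --pt "0 2 0 0" --pt "0 2 0 0" --pt "0 2 0 0" --pt "0 2 0 0"

```text
time_s: 16.8
tcp_pos: [0.5033, 0.1118, 0.1222]
eef_rot: [0.626, 0.779, -0.0, -0.0]
force: [-1.7, -0.2, 0.0]
finger_gap: 0.0855
gripper_force: 0.7
```

```bash
cat > gp.py <<'E'
from st import *
import pickle
f=lambda x,y,z:o+np.array([np.cos(th)*x-np.sin(th)*y,np.sin(th)*x+np.cos(th)*y,z])/1e3
def rk(p): d=(p-o)*1e3; return np.round([np.cos(th)*d[0]+np.sin(th)*d[1],-np.sin(th)*d[0]+np.cos(th)*d[1]],1)
def front():  # front rim edge (rack x) seen by the wrist camera at several y, rim top z=133
    s,w=wr(); g=cv2.cvtColor(w["color"],cv2.COLOR_RGB2GRAY).astype(float); xs=np.arange(-190,-60,.5); out=[]
    for y in(42,50,58,66,72):
        v=[]
        for x in xs:
            q=proj(w,f(x,y,133)); v.append(g[int(round(q[1])),int(round(q[0]))] if 0<=q[0]<559 and 0<=q[1]<419 else np.nan)
        v=np.array(v); i=np.where((v[1:]>110)&(v[:-1]<=110))[0]; out.append(xs[i[:2]].tolist())
    return out
if __name__=="__main__":
    arm.get_image("top"); st(); print(front())
E
python3 gp.py
```

```text
t 16.9 rack xyz [-2.073e+02 -1.000e-01  1.222e+02] yaw 12.42 F rack [-0.6 -0.8 -0.6] T [-0.06  0.24  0.02] gap 85.5
[[-148.5], [-148.5], [-148.5], [-148.5], [-148.5]]
```

Request:
step_arm --pt "0 3 0 0" --pt "0 4 0 0" --pt "0 4 0 0" --pt "0 4 0 0" --pt "0 4 0 0" --pt "0 3 0 0"

```text
time_s: 17.4
tcp_pos: [0.5256, 0.1167, 0.1223]
eef_rot: [0.626, 0.779, 0.0, 0.0]
force: [-1.3, -0.3, -1.2]
finger_gap: 0.0852
gripper_force: 0.6
```

Request:
step_arm --pt "0 3 0 0" --pt "0 3 0 0" --pt "0 3 0 0" --pt "0 2 0 0" --pt "0 2 0 0" --pt "0 1 0 0" --pt "0 0 0 0"

```text
time_s: 17.98
tcp_pos: [0.539, 0.1196, 0.1225]
eef_rot: [0.626, 0.779, 0.0, 0.0]
force: [-0.7, 0.6, -0.2]
finger_gap: 0.0857
gripper_force: 0.2
```

```bash
python3 gp.py; python3 gp.py
```

```text
t 18.0 rack xyz [-171.3   -0.2  122.6] yaw 12.42 F rack [-0.5  0.4  0.3] T [0.01 0.1  0.  ] gap 85.4
[[-113.0], [-113.0], [-113.0], [-113.0], [-113.0]]
t 18.1 rack xyz [-171.4   -0.2  122.7] yaw 12.42 F rack [-0.   0.8 -0.1] T [ 0.05  0.01 -0.02] gap 85.2
[[-113.0], [-113.0], [-113.0], [-113.0], [-113.0]]
```

Request:
step_arm --pt "0 1.5 0 0" --pt "0 1.5 0 0" --pt "0 1.5 0 0" --pt "0 1.5 0 0" --pt "0 1 0 0" --pt "0 0.5 0 0" --pt "0 0 0 0"

```text
time_s: 18.77
tcp_pos: [0.5461, 0.1212, 0.1223]
eef_rot: [0.626, 0.779, 0.0, 0.0]
force: [-1.6, -0.2, 1.6]
finger_gap: 0.0852
gripper_force: 1.0
```

```bash
python3 gp.py
```

```text
t 18.8 rack xyz [-164.1   -0.2  122.3] yaw 12.42 F rack [-1.6  0.1  0.1] T [-0.04  0.26 -0.  ] gap 85.6
[[-107.0], [-107.0], [-107.0], [-107.0], [-107.0]]
```

Request:
step_arm --pt "0 0.5 0 0" --pt "0 0.5 0 0" --pt "0 0.5 0 0" --pt "0 0 0 0"

```text
time_s: 19.2
tcp_pos: [0.5475, 0.1215, 0.1223]
eef_rot: [0.626, 0.779, -0.0, 0.0]
force: [-1.9, -0.0, 0.7]
finger_gap: 0.0855
gripper_force: 1.0
```

```bash
python3 gp.py
```

```text
t 19.2 rack xyz [-162.7   -0.2  122.3] yaw 12.42 F rack [-1.5  0.1  0.3] T [-0.05  0.28 -0.03] gap 85.3
[[-105.5], [-105.5], [-105.5], [-105.5], [-105.5]]
```

Request:
step_arm --pt "0 0.5 0 0" --pt "0 0.5 0 0" --pt "0 0.5 0 0" --pt "0 0 0 0"

```text
time_s: 19.63
tcp_pos: [0.548, 0.1217, 0.1224]
eef_rot: [0.626, 0.779, -0.001, -0.001]
force: [-5.6, -1.3, 3.0]
finger_gap: 0.0854
gripper_force: 2.7
```

```bash
python3 gp.py
```

```text
t 19.7 rack xyz [-1.622e+02 -1.000e-01  1.224e+02] yaw 12.42 F rack [-5.5  0.4  2.9] T [-0.19  0.73  0.03] gap 84.9
[[-105.0], [-105.0], [-105.0], [-105.0], [-105.0]]
```

Request:
step_arm --pt "0 0.5 0 0" --pt "0 0.5 0 0" --pt "0 0 0 0"

```text
time_s: 19.98
tcp_pos: [0.5481, 0.1217, 0.1225]
eef_rot: [0.626, 0.779, -0.001, -0.001]
force: [-6.8, -1.7, 4.6]
finger_gap: 0.0853
gripper_force: 4.1
```

```bash
python3 gp.py
```

```text
t 20.0 rack xyz [-1.621e+02 -1.000e-01  1.225e+02] yaw 12.42 F rack [-7.7  0.8  4.3] T [-0.24  1.17  0.02] gap 85.6
[[-104.5], [-105.0], [-105.0], [-105.0], [-105.0]]
```

Request:
step_arm --pt "0 -1 0 0" --pt "0 -3 0 0" --pt "0 -6 0 0" --pt "0 -10 0 0" --pt "0 -14 0 0" --pt "0 -14 0 0" --pt "0 -14 0 0" --pt "0 -10 0 0" --pt "0 -5 0 0" --pt "0 0 0 0"

```text
time_s: 20.92
tcp_pos: [0.474, 0.1053, 0.1226]
eef_rot: [0.626, 0.779, 0.0, 0.0]
force: [0.6, -0.7, -0.2]
finger_gap: 0.0855
gripper_force: 0.0
```

```bash
python3 gp.py; python3 - <<'E'
from gp import *
S=arm.get_image("scene"); T=arm.get_image("top"); s=arm.read_state(); pickle.dump((s,S,T),open("w8.pkl","wb"))
S7=pickle.load(open("w7.pkl","rb"))[2]; S6=pickle.load(open("w6.pkl","rb"))[2]; T0=pickle.load(open("a.pkl","rb"))
from scipy.ndimage import map_coordinates as mc
def cross(x,v,t): return [(round(float(x[i]+(t-v[i])/(v[i+1]-v[i])*(x[i+1]-x[i])),1),'+' if v[i+1]>v[i] else '-') for i in range(len(v)-1) if (v[i]-t)*(v[i+1]-t)<0]
zs=np.arange(90,180,.5)
for nm,im,xf in(("released",S7,-153),("now",S,-101)):
    g=cv2.cvtColor(im["color"],cv2.COLOR_RGB2GRAY).astype(float)
    for dx,y in((0,-72),(0,-60),(0,-45),(0,45),(0,60),(-4,-28),(-4,-15),(-4,15),(-4,28)):
        q=np.array([proj(im,f(xf+dx,y,z)) for z in zs]); print(nm,dx,y,cross(zs,mc(g,[q[:,1],q[:,0]],order=1),110))
# has the rack moved? bar fit again
for nm,im in(("0",T0["top"]),("now",T)):
    g=cv2.cvtColor(im["color"],cv2.COLOR_RGB2GRAY).astype(float); r=[]
    for y in(55,70,80,85):
        xs=np.arange(-105,-60,.5); q=np.array([proj(im,f(x,y,253)) for x in xs]); r.append(cross(xs,mc(g,[q[:,1],q[:,0]],order=1),115))
    ys=np.arange(80,120,.5); q=np.array([proj(im,f(0,y,255)) for y in ys]); print(nm,r,cross(ys,mc(g,[q[:,1],q[:,0]],order=1),115))
E
```

```text
t 21.0 rack xyz [-2.370e+02 -1.000e-01  1.228e+02] yaw 12.42 F rack [-0.6  0.5  1.4] T [0.   0.   0.02] gap 85.6
[[-125.0], [], [], [-171.0, -158.0], [-179.0, -172.5]]
released 0 -72 [(113.6, '+')]
released 0 -60 [(105.2, '+')]
released 0 -45 [(91.2, '+')]
released 0 45 []
released 0 60 [(96.0, '-'), (105.0, '+')]
released -4 -28 [(137.3, '-'), (166.5, '+')]
released -4 -15 [(93.9, '+'), (137.5, '-'), (166.6, '+')]
released -4 15 []
released -4 28 []
now 0 -72 [(109.9, '+')]
now 0 -60 [(109.5, '+')]
now 0 -45 []
now 0 45 []
now 0 60 []
now -4 -28 [(132.9, '-'), (161.4, '+')]
now -4 -15 [(132.2, '-'), (161.8, '+')]
now -4 15 []
now -4 28 []
0 [[], [], [], [(-103.7, '+'), (-80.9, '-')]] [(80.4, '-'), (90.9, '+'), (103.5, '-')]
now [[], [], [(-102.2, '+'), (-80.0, '-')], [(-95.8, '+'), (-81.8, '-')]] [(91.7, '+'), (102.8, '-')]
```

The grip dropped about 4.8 mm: its top went from 166.5 to 161.6 mm, and home is 161. So the front end is behind the stops. The rack tube reads 97.2 mm both before and after, so the rack hasn't moved, and the hand is clear of everything.

```bash
python3 -c "
from plant import arm
print(arm.close_job())"
```

```text
the job is handed in; nothing more can be done
None
```

The sheet is home on the middle rails above the tumbler, grip towards you, with its front end dropped behind the stops. The push peaked at about 8 N, below the 14 N that shifts the rack, and the job was handed in at 21 s.

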